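# Roll the sample box to the end stop and weigh it

### The job

Push the lidded sample box gently along the roller track, without picking it up, until it rests against the end stop. Then lift it straight up off the rollers there and set it down upright in the middle of the balance's round pan, let go and back away. Leave the beaker, the small reagent bottle and the screw-cap bottle standing where they are.

Things in the scene. Friction and masses are not known exactly. Their poses are not given: they have to be found in the camera images.
- track: Fixed aluminium roller track on the bench, 100 mm wide over its feet (its x), 345 mm long (its y); origin at the centre of its underside. The box rolls towards its -y, to the end stop; the +y end is open. 13 steel rollers, 18 mm diameter, 25 mm apart, tops 45 mm above the bench, turn freely, so a pushed box coasts a little. Side frames lie below the roller tops.
- guide_end (a point): Mid-width point of the track, at roller-top height, where the two guide bars end, 75 mm from the track's origin towards -y. From here to the +y end the bars flank the box: 62 mm apart inside, 92 mm over their brackets, tops 21 mm above the rollers. The last 90 mm before the stop are open at both sides.
- track_stop (a point): Contact face of the end stop, at mid width of the track and at the height of the roller tops; 165 mm from the track's origin towards its -y, 45 mm above the bench; axes as the track's. The stop is a rigid steel plate 60 mm wide with two rubber buffers, its top 24 mm above the roller tops.
- box_center (a point): Centre (half-way up) of the loose sample box, grey with a white fixed lid: 56 mm wide (its x, across the track), 100 mm long (its y), 46 mm high, 0.2 to 0.45 kg. It starts on the rollers, 145 to 205 mm short of the stop, aligned with the track. At the stop its centre is 50 mm from the stop's face; there it can be grasped across the 56 mm width.
- sample_box: The same box; this origin is the centre of its underside, z up.
- pan (a point): Centre of the top face of the balance's round steel pan, 124 mm diameter, 46 mm above the bench, flat and rigid. The balance is a grey plastic body 160 x 134 mm, 34 mm high, fixed; it stands either behind the track or beyond its open end.
- beaker: Clear 1 litre beaker, 131 mm across, 148 mm high, a bystander that stands where the balance does not; origin at the centre of its underside.
- vial_low: Small pale reagent bottle, 32 mm diameter, 72 mm high, a bystander behind the track; origin at the centre of its underside.
- bottle_mid: Small screw-cap bottle, 45 mm diameter, 107 mm high, a bystander behind the track; origin at the centre of its underside.

How it is judged:
By the outcome, as a careful person would: the job done as asked, in the order asked, and still so for the second after the job is handed in, with the robot touching nothing.
It also fails if it takes over 64 s, if anything falls off the work surface, if the arm or the gripper's body presses on something with over 40 N, if the wrist force passes 120 N, or if a joint passes its speed limit or range.

### The arm

A 6-joint arm with a two-finger parallel gripper is mounted at the origin on a cart in front of the work surface, level with it; the furniture and walls round the work are solid. World frame = base frame: x ahead of the robot, y to its left, z up, the work surface at z = 0. Lengths are in mm, angles in rad, forces in N, time in s.
With the tool pointing down it reaches from about 350 to 725 mm from the base axis. Payload 4.3 kg.
Tool frame: the origin (TCP) lies midway between the tips of the shut fingers; the grasp point (between the pads) lies 19 mm behind it; z points along the fingers, y is the line along which they close (so a half turn about z gives the same grasp; the last joint's range is limited). The gripper opens to 85 mm and grips with 20 to 120 N. Pads are 22 mm wide; open, the fingers measure 114 mm over their backs; the gripper's body (76 mm by 85 mm) begins 54 mm behind the grasp point. The pads swing forward as they close: fully open they stand 13 mm farther back than shut.
Start: joints at [1.083, 0.377, 0.081, 1.274, 0, 1.46], TCP at [212.114, 534.485, 231.329] pointing down, gripper open.
Joint ranges: [-2.72, 2.72], [-0.84, 1.66], [-1.02, 1.22], [-1.77, 2.12], [-1.37, 1.28], [-3.14, 3.14]. Speed limits (rad/s): [2.57, 2.57, 3.14, 3.14, 3.14, 3.14].

### API

Orientations are given as a 3x3 rotation matrix whose columns are the frame's x, y, z axes.
In Python, from rig import env, vision, nets gives the robot as it stands.
- The arm moves only by the shell command python3 -m jog 'ROWS'. ROWS is a JSON object of lists of equal length, an entry for each row: "dr": the turn, a rotation vector about the tool's x, y, z in degrees, a list of three; "dp": the shift along the tool's x, y, z in mm, a list of three; "jaw": the opening, from 0 (shut) to 1 (fully open). In form: {"dr": [[wx, wy, wz], ...], "dp": [[dx, dy, dz], ...], "jaw": [jaw, ...]}. A call has 1 to 10 rows; each row is the pose to reach, as a shift and turn from the pose commanded when the call began, along the tool's axes at that moment; what a row does not reach only later rows make up. A row lasts 1/12 s, in which the tool goes at most 41.7 mm and 7.16 degrees, less where a joint would pass 70% of its speed; a pose out of reach is approached as far as the arm can. A call with a gripper value outside its range is refused whole. The fingers move at their own pace and stop on an object; the grip force is fixed at half the most. Time passes only in rows, so rows that repeat a pose let the fingers close. It gives the time, the measured TCP pose, the force, the opening and the grip force at its end, in the units of the state.
- env.state(): the state, without advancing time (a new reading comes with each control period).
- vision.read_camera(name): name is "scene" or "top"; returns (picture, depth): 480x640x3 uint8, red, green, blue; 480x640 float32, mm along the optical axis (not along the pixel's ray), 0 where there is no reading.
- vision.calibration(name): a dict with "camera_matrix" (3x3 intrinsics, pixels), "dist_coeffs" ([k1, k2, p1, p2, k3] as OpenCV has them; the pictures are not rectified), "xyz" and "rotation" of the camera in the world. Camera axes: x right, y down, z forward; pixel columns grow to the right and rows downward; lengths in mm; the calibration is good to about 2 mm. A picture is of the moment at which its call begins. calibration takes no time and is no camera call.
- env.sign_off(): hands the job in; it is judged then, once.
Trained networks look in the newest picture that a camera, given by its name, has taken for a name from the list of things; names that differ only in an ending like _2 or _b are one class to them, and where a whole thing is asked for, a point or a joint stands for the part that bears it (a point fixed in the world has none). Each returns a list of dicts, best first, with "conf" (0 to 1); they miss things now and then, are a little off and sometimes report something else, mostly with a low value. They report only what shows in the picture. A call takes as long as a camera call.
- nets.boxes_of(target, camera): "at" ([column, row] in pixels, amid what is visible of it).
The state is a dict: "clock": time; "q": joint angles; "dq": joint speeds; "joint_efforts": joint torques, N m; "tool_pos": TCP position; "orientation": TCP orientation; "contact_force": force on the tool from outside, world axes, zero at the start; "ft_torque": the same for the moment, N m; "grip_width": finger opening in mm; "grip_force": force on a finger pad.
Only numpy, scipy, OpenCV 4.12 (cv2) and the standard library are available. Lean on these libraries where they do the work, as an engineer would, in place of code of your own. Each camera call takes 0.05 s, during which the arm holds its last target. There are 200 camera calls.

## Working session

There is one attempt and no reset: what is moved stays moved. The work goes in short steps, Python scripts to look and compute and a shell command to move; the robot and the scene stay as the last step left them, time stands still between calls to the robot, and variables do not carry over. Pictures are saved under pics/ and viewed, at most 10 in all, crops included, and the job is handed in when it is done.

```bash
mkdir -p pics; cat > h.py <<'E'
import numpy as np, cv2
from rig import env, vision, nets
def cloud(name):
    img,d=vision.read_camera(name); c=vision.calibration(name)
    K=np.array(c["camera_matrix"],float); D=np.array(c["dist_coeffs"],float)
    h,w=d.shape; u,v=np.meshgrid(np.arange(w),np.arange(h))
    n=cv2.undistortPoints(np.stack([u,v],-1).reshape(-1,1,2).astype(np.float32),K,D).reshape(h,w,2)
    P=np.dstack([n[...,0]*d,n[...,1]*d,d])@np.array(c["rotation"]).T+np.array(c["xyz"])
    P[d<=0]=np.nan
    return img,P
E
python3 - <<'E'
from h import *
for n in ("top","scene"):
    img,P=cloud(n); cv2.imwrite(f"pics/{n}0.png",img[...,::-1]); np.save(n+"0.npy",P)
    for t in ("track","guide_end","track_stop","box_center","pan","beaker","vial_low","bottle_mid"):
        for r in nets.boxes_of(t,n)[:2]:
            c,w=map(int,r["at"]); print(n,t,round(r["conf"],2),c,w,np.nanmedian(P[w-2:w+3,c-2:c+3],axis=(0,1)).round())
s=env.state(); print(s["clock"],s["tool_pos"],np.round(s["orientation"],3),s["contact_force"])
E
```

```text
top track 0.68 382 301 [429.  62.   2.]
top guide_end 0.64 379 301 [429.  66.   2.]
top track_stop 0.59 376 301 [428.  77.  44.]
top box_center 0.61 339 302 [426. 153.  91.]
top box_center 0.52 385 302 [425.  59.  43.]
top beaker 0.69 192 259 [527. 457.   3.]
top vial_low 0.6 334 228 [572. 157.  72.]
top bottle_mid 0.9 289 234 [556. 244. 106.]
scene track 0.59 238 247 [442.  54.  45.]
scene guide_end 0.97 241 243 [422.  74.   3.]
scene guide_end 0.55 267 208 [435. 145.  92.]
scene track_stop 0.78 241 242 [420.  74.   1.]
scene box_center 0.98 268 210 [439. 143.  92.]
scene pan 0.77 279 336 [645.  -5.  47.]
scene pan 0.33 240 245 [440.  60.  43.]
scene beaker 0.82 386 151 [482. 456.  53.]
scene beaker 0.68 268 207 [435. 147.  92.]
scene vial_low 0.86 316 260 [582. 147.  71.]
0.9 [212.12543725 534.48584077 231.34845676] [[-0.929  0.369  0.   ]
 [ 0.369  0.929  0.   ]
 [-0.     0.    -1.   ]] [-0.15018543  0.79709253 -0.23393813]
```

View pics/top0.png

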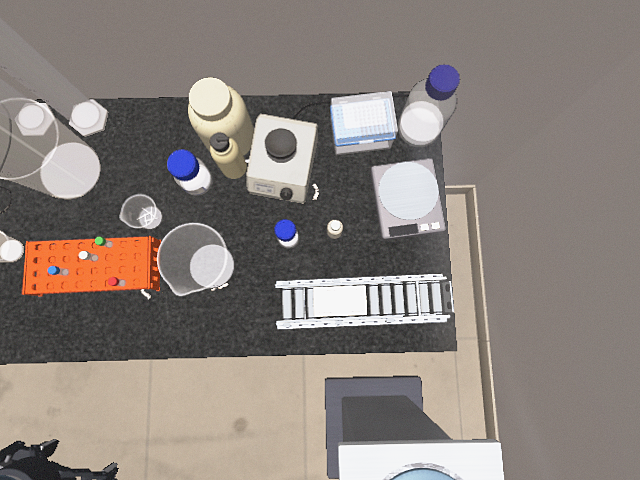

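View pics/scene0.png

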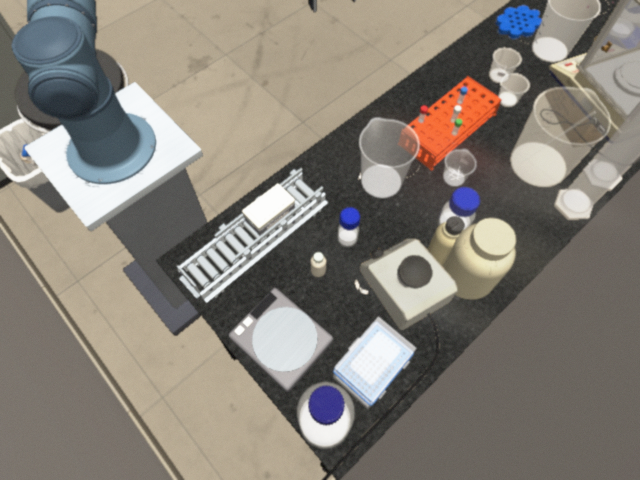

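The top view shows the track along world y, with the box at pixel (340,301), the stop at about (450,297) and the pan at (408,190). The beaker is near (200,260), the bottle at (287,234) and the vial at (335,228). Next I'll fit the geometry.

```bash
python3 - <<'E'
from h import *
def rect(n,p): 
    r=cv2.minAreaRect(p[:,:2].astype(np.float32)); print(n,len(p),np.round(r[0],1),np.round(r[1],1),round(r[2],2),'z',np.median(p[:,2]).round(1))
for n in ("top","scene"):
    P=np.load(n+"0.npy").reshape(-1,3); P=P[~np.isnan(P).any(1)]
    x,y,z=P.T
    tr=(x>350)&(x<500)&(y>-150)&(y<320)
    rect(n+" box",P[tr&(z>84)&(z<98)])
    g=P[tr&(z>57)&(z<75)&(y>100-60)]; rect(n+" guide",g)
    q=P[tr&(z>55)&(z<80)&(y<20)]; 
    if len(q)>3: rect(n+" stop",q); 
    rect(n+" track",P[tr&(z>30)&(z<80)])
    b=(x>540)&(x<760)&(y>-120)&(y<90)
    p=P[b&(z>41)&(z<52)]; rect(n+" pan",p)
    for nm,cx,cy,lo in(("vial",578,152,50),("bottle",560,242,60),("beaker",500,450,30)):
        m=(abs(x-cx)<(40 if nm!="beaker" else 100))&(abs(y-cy)<(40 if nm!="beaker" else 100))&(z>lo)
        if m.sum()>3: rect(n+" "+nm,P[m]); print(z[m].max().round())
    q=P[(x>540)&(x<700)&(y>-120)&(y<160)&(z>80)]; print('tall near pan',len(q), q[:5].round())
# roller z profile along centre and stop
P=np.load("top0.npy"); 
for v in (285,297,310): print(v,[tuple(P[v,u].round().tolist()) for u in range(430,458,3)])
E
```

```text
top box 1567 [429.2 151.2] [56.1 99.6] 0.55 z 91.5
top guide 837 [428.7 157.1] [ 87.2 233.3] 0.78 z 65.4
top stop 155 [433.9 -64. ] [11.4 58. ] 89.66 z 65.5
top track 4538 [429.4 102.9] [ 89.6 346.1] 1.2 z 43.8
top pan 2724 [669.3   4.7] [211.6 122. ] 14.11 z 45.9
top vial 171 [578.8 154.6] [27.7 29. ] 24.78 z 61.0
74.0
top bottle 398 [566.1 251.5] [39.4 39.8] 53.83 z 105.8
110.0
top beaker 3669 [518.  456.6] [208.6 137.8] 79.55 z 88.2
152.0
tall near pan 0 []
scene box 1172 [430.3 151. ] [ 58.6 100.6] 0.37 z 91.6
scene guide 935 [430.  156.6] [ 88.6 234.4] 1.16 z 64.8
scene stop 109 [434.6 -64.9] [59.1 11. ] 0.76 z 66.6
scene track 4341 [431.8 103.7] [ 92.4 348.1] 0.88 z 44.0
scene pan 3262 [6.538e+02 3.000e-01] [122.4 122.9] 77.03 z 46.3
scene vial 180 [582.2 152.7] [28.6 26.6] 47.5 z 59.7
77.0
scene bottle 442 [567.9 251.3] [40.5 39.6] 45.93 z 104.9
111.0
scene beaker 3720 [518.4 456.6] [208.6 136.6] 79.92 z 95.5
153.0
tall near pan 0 []
285 [(460.0, -43.0, -1.0), (457.0, -38.0, 43.0), (457.0, -43.0, 46.0), (457.0, -50.0, 42.0), (459.0, -68.0, -0.0), (457.0, -63.0, 40.0), (455.0, -62.0, 63.0), (454.0, -65.0, 71.0), (509.0, -356.0, -860.0), (508.0, -366.0, -853.0)]
297 [(435.0, -41.0, 2.0), (433.0, -37.0, 41.0), (433.0, -42.0, 45.0), (433.0, -48.0, 43.0), (434.0, -66.0, 0.0), (433.0, -64.0, 31.0), (432.0, -64.0, 50.0), (432.0, -64.0, 70.0), (460.0, -350.0, -852.0), (460.0, -363.0, -856.0)]
310 [(408.0, -39.0, 1.0), (408.0, -36.0, 37.0), (408.0, -41.0, 42.0), (407.0, -45.0, 47.0), (407.0, -65.0, -2.0), (407.0, -63.0, 24.0), (407.0, -64.0, 45.0), (407.0, -63.0, 65.0), (409.0, -348.0, -859.0), (409.0, -359.0, -857.0)]
```

```bash
python3 - <<'E'
import cv2
a=cv2.imread("pics/top0.png")[260:340,265:465]; cv2.imwrite("pics/c.png",cv2.resize(a,(800,320),interpolation=cv2.INTER_CUBIC))
E
```

```text
(no output)
```

View pics/c.png

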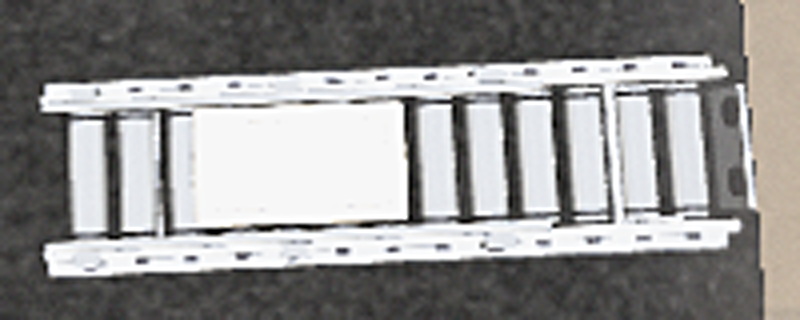

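The close-up shows the box centred in the guides and the stop's buffers at the right edge (crop x≈735). The track is yawed about +1.2°, the stop face is at y≈-62, and the box face to push is at y≈201. I'll move to behind the box, jaws shut.

```bash
python3 -m jog '{"dr":[[0,0,7],[0,0,14],[0,0,21],[0,0,28],[0,0,35],[0,0,42],[0,0,49],[0,0,56],[0,0,62],[0,0,67.1]],"dp":[[-20,-12,0],[-50,-31,0],[-85,-53,0],[-120,-75,0],[-155,-97,0],[-190,-119,0],[-225,-141,0],[-260,-163,0],[-290,-181,0],[-309,-193,0]],"jaw":[0,0,0,0,0,0,0,0,0,0]}'; python3 -c "
from h import *
s=env.state();print(s['clock'],s['tool_pos'],s['orientation'],s['q'],s['contact_force'],s['grip_width'])"
```

```text
clock: 1.73
tool_pos: [430.0, 238.4, 231.5]
orientation: [[-0.014, 1.0, 0.001], [1.0, 0.014, -0.0], [-0.0, 0.001, -1.0]]
contact_force: [0.0, 0.6, -0.1]
grip_width: 0.0
grip_force: 0.0
1.7333 [429.99919438 238.38574343 231.53259866] [[-1.40354360e-02  9.99900624e-01  1.32232460e-03]
 [ 9.99901376e-01  1.40360756e-02 -4.75693144e-04]
 [-4.94206120e-04  1.31551762e-03 -9.99999013e-01]] [ 3.77690671e-01  2.07221476e-01 -1.51586146e-01  1.21093500e+00
 -9.29805931e-04  1.93445028e+00] [ 0.04804242  0.64150293 -0.13854603] 0.01658585165882353
```

```bash
python3 -m jog '{"dr":[[0,0,0],[0,0,0],[0,0,0],[0,0,0],[0,0,0],[0,0,0],[0,0,0],[0,0,0]],"dp":[[0,0,15],[0,0,45],[0,0,80],[0,0,115],[0,0,145],[0,0,165],[0,0,173],[0,0,173]],"jaw":[0,0,0,0,0,0,0,0]}'
```

```text
clock: 2.4
tool_pos: [426.4, 240.4, 56.6]
orientation: [[-0.022, 1.0, -0.004], [1.0, 0.022, -0.001], [-0.001, -0.004, -1.0]]
contact_force: [-0.9, -0.5, 0.4]
grip_width: -0.2
grip_force: 0.0
```

```bash
python3 -m jog '{"dr":[[0,0,0],[0,0,0],[0,0,0],[0,0,0],[0,0,0],[0,0,0],[0,0,0],[0,0,0],[0,0,0],[0,0,0]],"dp":[[-3,0.5,0],[-7,0.5,0],[-11,0.5,0],[-15,0.5,0],[-18,0.5,0],[-21,0.5,0],[-23,0.5,0],[-25,0.5,0],[-27,0.5,0],[-29,0.5,0]],"jaw":[0,0,0,0,0,0,0,0,0,0]}'
python3 -m jog '{"dr":[[0,0,0],[0,0,0],[0,0,0],[0,0,0],[0,0,0],[0,0,0],[0,0,0],[0,0,0],[0,0,0],[0,0,0]],"dp":[[-2,0,0],[-4,0,0],[-7,0,0],[-10,0,0],[-13,0,0],[-17,0,0],[-21,0,0],[-25,0,0],[-29,0,0],[-33,0,0]],"jaw":[0,0,0,0,0,0,0,0,0,0]}'
python3 -m jog '{"dr":[[0,0,0],[0,0,0],[0,0,0],[0,0,0],[0,0,0],[0,0,0],[0,0,0],[0,0,0],[0,0,0],[0,0,0]],"dp":[[-4,0,0],[-8,0,0],[-12,0,0],[-16,0,0],[-20,0,0],[-24,0,0],[-28,0,0],[-32,0,0],[-36,0,0],[-40,0,0]],"jaw":[0,0,0,0,0,0,0,0,0,0]}'
python3 - <<'E'
from h import *
for n in ("top","scene"):
    img,P=cloud(n); P=P.reshape(-1,3); x,y,z=P.T
    p=P[(x>395)&(x<465)&(z>84)&(z<95.5)&(y<250)&(y>-60)]
    print(n,len(p),np.percentile(p[:,1],[1,50,99]).round(1),np.percentile(p[:,0],[1,50,99]).round(1))
    cv2.imwrite(f"pics/{n}1.png",img[...,::-1])
E
```

```text
clock: 3.23
tool_pos: [429.3, 212.0, 58.3]
orientation: [[-0.022, 1.0, -0.0], [1.0, 0.022, 0.0], [0.0, -0.0, -1.0]]
contact_force: [-0.2, -0.2, -0.3]
grip_width: -0.3
grip_force: 0.0
clock: 4.07
tool_pos: [429.9, 178.7, 58.3]
orientation: [[-0.022, 1.0, -0.0], [1.0, 0.022, 0.0], [0.0, -0.0, -1.0]]
contact_force: [0.7, 0.3, 0.4]
grip_width: -0.3
grip_force: 0.1
clock: 4.9
tool_pos: [430.9, 138.8, 58.3]
orientation: [[-0.022, 1.0, 0.0], [1.0, 0.022, 0.0], [0.0, 0.0, -1.0]]
contact_force: [-1.0, 0.8, 0.1]
grip_width: 0.1
grip_force: 0.1Traceback (most recent call last):
  File "<stdin>", line 5, in <module>
    return _quantile_unchecked(
        a, q, axis, out, overwrite_input, method, keepdims, weights)
    return _ureduce(a,
                    func=_quantile_ureduce_func,
    ...<5 lines>...
                    overwrite_input=overwrite_input,
                    method=method)
    r = func(a, **kwargs)
    result = _quantile(arr,
                       quantiles=q,
    ...<2 lines>...
                       out=out,
                       weights=wgt)
    slices_having_nans = np.isnan(arr[-1, ...])
                                  ~~~^^^^^^^^^
IndexError: index -1 is out of bounds for axis 0 with size 0
```

```bash
cat > look.py <<'E'
from h import *
import sys
img,P=cloud("scene"); cv2.imwrite(f"pics/{sys.argv[1]}.png",img[...,::-1])
P=P.reshape(-1,3); x,y,z=P.T
p=P[(x>395)&(x<465)&(z>86)&(z<95.5)&(y<250)&(y>-65)]
if len(p)>5:print(len(p),np.percentile(p[:,1],[1,50,99]).round(1),np.percentile(p[:,0],[1,50,99]).round(1),cv2.minAreaRect(p[:,:2].astype(np.float32)))
s=env.state();print(s['clock'],s['tool_pos'].round(1) if hasattr(s['tool_pos'],'round') else s['tool_pos'],s['contact_force'])
E
python3 look.py s2
```

```text
1217 [ 26.6  74.8 125.4] [404.7 433.3 459.5] ((432.24700927734375, 79.15555572509766), (57.38195037841797, 106.28770446777344), 0.0659777894616127)
5.0 [430.9 138.5  58.3] [0.67668265 0.22144394 0.46335342]
```

View pics/s2.png

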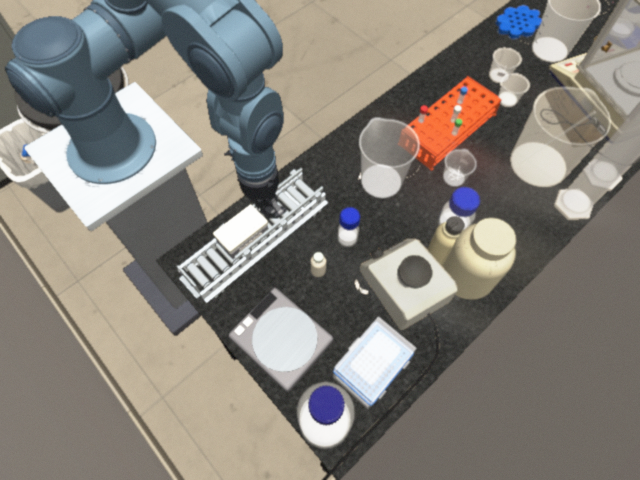

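The box lid is at pixel (241,230), straight in the track with the fingers behind it. About 88 mm is left to the stop. I'll continue, slowing down.

```bash
python3 -m jog '{"dr":[[0,0,0],[0,0,0],[0,0,0],[0,0,0],[0,0,0],[0,0,0],[0,0,0],[0,0,0],[0,0,0],[0,0,0]],"dp":[[-2,0,0],[-5,0,0],[-8,0,0],[-11,0,0],[-14,0,0],[-17,0,0],[-20,0,0],[-23,0,0],[-26,0,0],[-29,0,0]],"jaw":[0,0,0,0,0,0,0,0,0,0]}'
python3 -m jog '{"dr":[[0,0,0],[0,0,0],[0,0,0],[0,0,0],[0,0,0],[0,0,0],[0,0,0],[0,0,0],[0,0,0],[0,0,0]],"dp":[[-3,0,0],[-6,0,0],[-9,0,0],[-12,0,0],[-15,0,0],[-18,0,0],[-21,0,0],[-24,0,0],[-27,0,0],[-30,0,0]],"jaw":[0,0,0,0,0,0,0,0,0,0]}'
python3 -m jog '{"dr":[[0,0,0],[0,0,0],[0,0,0],[0,0,0],[0,0,0],[0,0,0],[0,0,0],[0,0,0],[0,0,0],[0,0,0]],"dp":[[-2,0,0],[-4,0,0],[-6,0,0],[-8,0,0],[-10,0,0],[-12,0,0],[-14,0,0],[-16,0,0],[-18,0,0],[-20,0,0]],"jaw":[0,0,0,0,0,0,0,0,0,0]}'
python3 look.py s3
```

```text
clock: 5.83
tool_pos: [431.5, 109.8, 58.3]
orientation: [[-0.022, 1.0, 0.0], [1.0, 0.022, 0.0], [0.0, 0.0, -1.0]]
contact_force: [0.2, 0.3, -0.1]
grip_width: -0.3
grip_force: 0.1
clock: 6.67
tool_pos: [432.1, 79.9, 58.3]
orientation: [[-0.022, 1.0, -0.0], [1.0, 0.022, 0.0], [0.0, -0.0, -1.0]]
contact_force: [-0.1, 0.1, 0.2]
grip_width: -0.1
grip_force: 0.1
clock: 7.5
tool_pos: [432.6, 60.0, 58.3]
orientation: [[-0.022, 1.0, 0.0], [1.0, 0.022, 0.0], [0.0, 0.0, -1.0]]
contact_force: [1.0, 0.0, 0.0]
grip_width: -0.2
grip_force: 0.1
1301 [-49.8  -2.   48.4] [406.  434.7 461.1] ((432.83837890625, 1.4099235534667969), (58.48664474487305, 104.27755737304688), 0.7275351285934448)
7.55 [432.6  59.7  58.3] [-0.12473185 -1.06101549 -0.30478346]
```

```bash
python3 -m jog '{"dr":[[0,0,0],[0,0,0],[0,0,0],[0,0,0],[0,0,0],[0,0,0],[0,0,0],[0,0,0],[0,0,0]],"dp":[[-1,0,0],[-2,0,0],[-3,0,0],[-4,0,0],[-5,0,0],[-6,0,0],[-7,0,0],[-8,0,0],[-9,0,0]],"jaw":[0,0,0,0,0,0,0,0,0]}'
python3 -m jog '{"dr":[[0,0,0],[0,0,0],[0,0,0],[0,0,0]],"dp":[[-0.5,0,0],[-1,0,0],[-1.5,0,0],[-2,0,0]],"jaw":[0,0,0,0]}'
python3 look.py s4
```

```text
clock: 8.3
tool_pos: [432.8, 51.4, 58.3]
orientation: [[-0.022, 1.0, 0.0], [1.0, 0.022, 0.001], [0.001, 0.0, -1.0]]
contact_force: [-0.2, 3.4, 1.2]
grip_width: 0.2
grip_force: 1.8
clock: 8.63
tool_pos: [432.5, 51.3, 58.3]
orientation: [[-0.023, 1.0, -0.0], [1.0, 0.023, 0.005], [0.005, -0.0, -1.0]]
contact_force: [-1.6, 8.8, 3.1]
grip_width: 0.1
grip_force: 4.9
1318 [-58.3 -10.4  39.5] [406. 435. 461.] ((433.3170471191406, -7.476203918457031), (57.71952819824219, 104.43827819824219), 0.311463326215744)
8.6833 [432.5  51.3  58.4] [-1.58257766  8.22628285  2.48449282]
```

The box is against the stop: 8.8 N and the TCP has stalled. I'll back off, rise, and open above it.

```bash
python3 -m jog '{"dr":[[0,0,0],[0,0,0],[0,0,0],[0,0,0],[0,0,0],[0,0,0],[0,0,0],[0,0,0],[0,0,0],[0,0,0]],"dp":[[1,0,0],[3,0,0],[6,0,0],[12,0,0],[18,0,-5],[20,0,-25],[20,0,-50],[20,0,-75],[20,0,-90],[20,0,-90]],"jaw":[0,0,0,0,0,0,0,0,0,0]}'
python3 look.py s5
```

```text
clock: 9.52
tool_pos: [435.1, 69.6, 152.0]
orientation: [[-0.022, 1.0, 0.007], [1.0, 0.022, -0.0], [-0.0, 0.007, -1.0]]
contact_force: [1.0, 0.1, -0.2]
grip_width: -0.1
grip_force: 0.0
1309 [-58.5 -11.1  39.1] [405.8 435.4 460.9] ((433.4225769042969, -9.129745483398438), (100.47906494140625, 57.2951545715332), 89.55573272705078)
9.5667 [434.2  69.5 150.2] [-0.44800734 -0.08488745 -0.35223648]
```

```bash
python3 -m jog '{"dr":[[0,0,0],[0,0,0],[0,0,0],[0,0,0],[0,0,0],[0,0,0],[0,0,0],[0,0,0],[0,0,0],[0,0,0]],"dp":[[-5,0,0],[-18,0,0],[-33,0,0],[-50,0,0],[-65,0,0],[-75,-1,0],[-79,-1,0],[-79,-1,0],[-79,-1,0],[-79,-1,0]],"jaw":[1,1,1,1,1,1,1,1,1,1]}'; python3 -c "
from h import *
s=env.state();print(s['tool_pos'],s['q'],s['grip_width'])"
```

```text
clock: 10.4
tool_pos: [432.9, -9.3, 148.0]
orientation: [[-0.022, 1.0, -0.0], [1.0, 0.022, 0.0], [0.001, -0.0, -1.0]]
contact_force: [-0.2, -0.2, -0.1]
grip_width: 85.3
grip_force: 0.0
[432.88577412  -9.30629676 148.04352846] [-1.68513216e-01  1.42011885e-01 -4.55625701e-01  9.73703651e-01
  4.11157373e-04  1.37979148e+00] 85.31011575797416
```

```bash
python3 -m jog '{"dr":[[0,0,0],[0,0,0],[0,0,0],[0,0,0],[0,0,0],[0,0,0],[0,0,0],[0,0,0],[0,0,0],[0,0,0]],"dp":[[0,0.3,8],[0,0.3,22],[0,0.3,37],[0,0.3,52],[0,0.3,66],[0,0.3,78],[0,0.3,87],[0,0.3,94],[0,0.3,97],[0,0.3,97]],"jaw":[1,1,1,1,1,1,1,1,1,1]}'
python3 -m jog '{"dr":[[0,0,0],[0,0,0],[0,0,0],[0,0,0],[0,0,0],[0,0,0],[0,0,0],[0,0,0],[0,0,0],[0,0,0]],"dp":[[0,0,0],[0,0,0],[0,0,0],[0,0,0],[0,0,0],[0,0,0],[0,0,0],[0,0,0],[0,0,0],[0,0,0]],"jaw":[0.85,0.75,0.7,0.65,0.6,0.5,0.4,0.2,0,0]}'
```

```text
clock: 11.23
tool_pos: [433.0, -9.6, 50.7]
orientation: [[-0.022, 1.0, -0.001], [1.0, 0.022, 0.0], [0.0, -0.001, -1.0]]
contact_force: [0.2, -0.6, 0.0]
grip_width: 85.3
grip_force: 0.0
clock: 12.07
tool_pos: [433.6, -10.0, 52.0]
orientation: [[-0.022, 1.0, 0.001], [1.0, 0.022, -0.0], [-0.0, 0.001, -1.0]]
contact_force: [-2.4, 0.1, 5.5]
grip_width: 55.4
grip_force: 62.4
```

Grasped at 55.4 mm with 62 N. Now lifting straight up.

```bash
python3 -m jog '{"dr":[[0,0,0],[0,0,0],[0,0,0],[0,0,0],[0,0,0],[0,0,0],[0,0,0],[0,0,0],[0,0,0],[0,0,0]],"dp":[[0,0,-2],[0,0,-5],[0,0,-10],[0,0,-18],[0,0,-27],[0,0,-37],[0,0,-46],[0,0,-54],[0,0,-59],[0,0,-60]],"jaw":[0,0,0,0,0,0,0,0,0,0]}'
python3 - <<'E'
from h import *
P=np.load("scene0.npy").reshape(-1,3);x,y,z=P.T
p=P[(x>540)&(x<725)&(y>-80)&(y<80)&(z>42)&(z<50)]
print(cv2.minEnclosingCircle(p[:,:2].astype(np.float32)),np.percentile(p,[.5,99.5],axis=0))
P=np.load("top0.npy").reshape(-1,3);x,y,z=P.T
p=P[(x>585)&(x<718)&(y>-70)&(y<66)&(z>42)&(z<50)]
print(cv2.minEnclosingCircle(p[:,:2].astype(np.float32)),np.percentile(p,[.5,99.5],axis=0))
img,P=cloud("scene"); cv2.imwrite("pics/s6.png",img[...,::-1])
s=env.state();print(s['clock'],s['tool_pos'],s['contact_force'],s['grip_width'])
E
```

```text
clock: 12.9
tool_pos: [434.3, -10.0, 112.6]
orientation: [[-0.022, 1.0, 0.002], [1.0, 0.022, -0.0], [-0.0, 0.002, -1.0]]
contact_force: [0.9, -0.6, -2.3]
grip_width: 55.6
grip_force: 63.7
((653.8856811523438, 0.3227593004703522), 62.104984283447266) [[594.98776109 -58.98720165  42.5576848 ]
 [713.58013214  59.07788483  49.59656351]]
((653.4427490234375, 0.5339445471763611), 62.027591705322266) [[594.02012242 -58.87716429  42.45736443]
 [712.31032606  59.1224554   49.592576  ]]
12.95 [434.0657882   -9.91265773 112.12264678] [ 0.74870082 -0.5169268  -2.4670241 ] 55.317356360758566
```

View pics/s6.png

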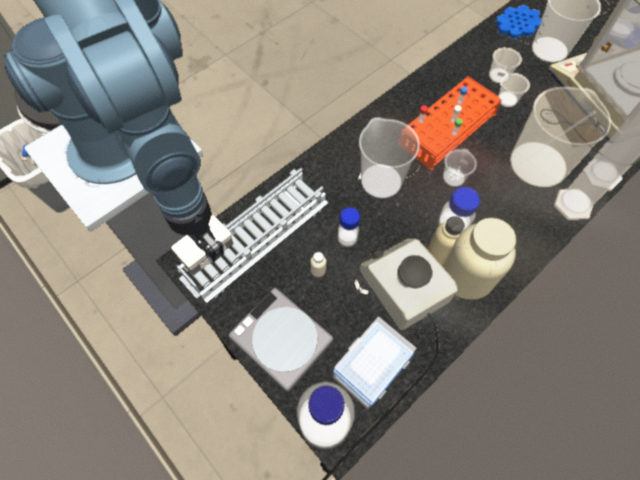

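The box hangs level at pixel (203,243), clear of the track; the pan centre is at (653.7, 0.4). Next is the move over the pan.

```bash
python3 -m jog '{"dr":[[0,0,0],[0,0,0],[0,0,0],[0,0,0],[0,0,0],[0,0,0],[0,0,0],[0,0,0],[0,0,0],[0,0,0]],"dp":[[0,3,0],[0,9,0],[1,18,0],[1,29,0],[1,41,0],[2,53,0],[2,66,0],[2,79,0],[2,92,0],[3,105,0]],"jaw":[0,0,0,0,0,0,0,0,0,0]}'
python3 -m jog '{"dr":[[0,0,0],[0,0,0],[0,0,0],[0,0,0],[0,0,0],[0,0,0],[0,0,0],[0,0,0],[0,0,0],[0,0,0]],"dp":[[0,13,0],[1,27,0],[1,41,0],[1,55,0],[2,69,0],[2,83,0],[2,95,0],[2,105,0],[2.3,112,0],[2.3,115,0]],"jaw":[0,0,0,0,0,0,0,0,0,0]}'
python3 -m jog '{"dr":[[0,0,0],[0,0,0],[0,0,0],[0,0,0]],"dp":[[0,0,0],[0,0,0],[0,0,0],[0,0,0]],"jaw":[0,0,0,0]}'
python3 - <<'E'
from h import *
for n in ("scene","top"):
    img,P=cloud(n); cv2.imwrite(f"pics/{n}7.png",img[...,::-1]); P=P.reshape(-1,3);x,y,z=P.T
    p=P[(x>600)&(x<710)&(abs(y)<75)&(z>138)&(z<162)]
    if len(p)>9: print(n,len(p),np.percentile(p,[1,50,99],axis=0).round(1))
s=env.state();print(s['clock'],s['tool_pos'],s['contact_force'],s['grip_width'])
E
```

```text
clock: 13.78
tool_pos: [539.6, -4.4, 110.6]
orientation: [[-0.022, 1.0, -0.0], [1.0, 0.022, 0.0], [0.0, -0.0, -1.0]]
contact_force: [-0.1, -0.6, -1.7]
grip_width: 55.3
grip_force: 63.7
clock: 14.62
tool_pos: [654.5, 0.5, 110.3]
orientation: [[-0.022, 1.0, -0.0], [1.0, 0.022, 0.0], [0.0, -0.0, -1.0]]
contact_force: [0.0, -0.1, -1.7]
grip_width: 55.5
grip_force: 63.8
clock: 14.95
tool_pos: [652.7, 0.3, 111.3]
orientation: [[-0.022, 1.0, -0.0], [1.0, 0.022, 0.0], [0.0, -0.0, -1.0]]
contact_force: [0.1, -0.4, -1.8]
grip_width: 55.2
grip_force: 63.8
scene 888 [[627.7 -49.2 139.1]
 [663.9 -27.9 150.5]
 [684.1  49.4 154.5]]
top 864 [[613.  -47.2 138.8]
 [643.9  27.2 150.1]
 [677.8  51.4 154.4]]
15.05 [6.52874581e+02 2.72644249e-01 1.11483124e+02] [ 0.56759818  0.02593906 -1.72434588] 55.37273825204339
```

```bash
python3 -m jog '{"dr":[[0,0,0],[0,0,0],[0,0,0],[0,0,0],[0,0,0],[0,0,0],[0,0,0],[0,0,0],[0,0,0],[0,0,0]],"dp":[[0,0.7,3],[0,0.7,10],[0,0.7,18],[0,0.7,27],[0,0.7,36],[0,0.7,44],[0,0.7,50],[0,0.7,53],[0,0.7,54.5],[0,0.7,55.5]],"jaw":[0,0,0,0,0,0,0,0,0,0]}'
python3 -m jog '{"dr":[[0,0,0],[0,0,0],[0,0,0],[0,0,0]],"dp":[[0,0,0.5],[0,0,1],[0,0,1.5],[0,0,2]],"jaw":[0,0,0,0]}'
```

```text
clock: 15.88
tool_pos: [654.0, 0.3, 55.6]
orientation: [[-0.022, 1.0, -0.0], [1.0, 0.022, 0.0], [0.0, -0.0, -1.0]]
contact_force: [-0.9, 0.4, -1.6]
grip_width: 55.4
grip_force: 63.8
clock: 16.22
tool_pos: [654.3, 0.3, 54.2]
orientation: [[-0.022, 1.0, 0.001], [1.0, 0.022, 0.0], [-0.0, 0.001, -1.0]]
contact_force: [0.7, 0.1, -1.8]
grip_width: 55.3
grip_force: 63.8
```

```bash
python3 -m jog '{"dr":[[0,0,0],[0,0,0],[0,0,0],[0,0,0]],"dp":[[0,0,0.4],[0,0,0.8],[0,0,1.2],[0,0,1.2]],"jaw":[0,0,0,0]}'
python3 -m jog '{"dr":[[0,0,0],[0,0,0],[0,0,0],[0,0,0]],"dp":[[0,0,0.3],[0,0,0.5],[0,0,0.7],[0,0,0.7]],"jaw":[0,0,0,0]}'
```

```text
clock: 16.55
tool_pos: [654.1, 0.3, 53.1]
orientation: [[-0.022, 1.0, 0.0], [1.0, 0.022, -0.0], [-0.0, 0.0, -1.0]]
contact_force: [-1.1, 0.8, 2.3]
grip_width: 55.5
grip_force: 64.1
clock: 16.88
tool_pos: [654.1, 0.3, 53.1]
orientation: [[-0.022, 1.0, 0.001], [1.0, 0.022, -0.0], [-0.0, 0.001, -1.0]]
contact_force: [-3.5, 0.1, 6.3]
grip_width: 55.5
grip_force: 64.6
```

Seated on the pan. Releasing slowly, then rising and backing away.

```bash
python3 -m jog '{"dr":[[0,0,0],[0,0,0],[0,0,0],[0,0,0],[0,0,0],[0,0,0],[0,0,0],[0,0,0],[0,0,0],[0,0,0]],"dp":[[0,0,-0.3],[0,0,-0.5],[0,0,-0.5],[0,0,-0.5],[0,0,-0.5],[0,0,-0.5],[0,0,-0.5],[0,0,-0.5],[0,0,-0.5],[0,0,-0.5]],"jaw":[0.66,0.68,0.7,0.75,0.8,0.9,1,1,1,1]}'
python3 -m jog '{"dr":[[0,0,0],[0,0,0],[0,0,0],[0,0,0],[0,0,0],[0,0,0],[0,0,0],[0,0,0],[0,0,0],[0,0,0]],"dp":[[0,0,-3],[0,0,-9],[0,0,-18],[0,0,-30],[0,0,-45],[0,0,-60],[0,0,-75],[0,0,-90],[0,0,-105],[0,0,-115]],"jaw":[1,1,1,1,1,1,1,1,1,1]}'
python3 -m jog '{"dr":[[0,0,0],[0,0,0],[0,0,0],[0,0,0],[0,0,0],[0,0,0],[0,0,0],[0,0,0],[0,0,0],[0,0,0]],"dp":[[0,-5,-5],[0,-20,-10],[0,-40,-15],[0,-65,-15],[0,-95,-15],[0,-125,-15],[0,-155,-15],[0,-180,-15],[0,-195,-15],[0,-200,-15]],"jaw":[1,1,1,1,1,1,1,1,1,1]}'
python3 - <<'E'
from h import *
for n in ("scene","top"):
    img,P=cloud(n); cv2.imwrite(f"pics/{n}8.png",img[...,::-1]); P=P.reshape(-1,3);x,y,z=P.T
    p=P[(x>600)&(x<710)&(abs(y)<75)&(z>80)&(z<100)]
    if len(p)>9: print(n,len(p),np.percentile(p,[1,50,99],axis=0).round(1),cv2.minAreaRect(p[:,:2].astype(np.float32)))
s=env.state();print(s['clock'],s['tool_pos'],s['contact_force'],s['grip_width'],np.abs(s['dq']).max())
E
```

```text
clock: 17.72
tool_pos: [654.0, 0.3, 52.4]
orientation: [[-0.022, 1.0, 0.0], [1.0, 0.022, 0.0], [0.0, 0.0, -1.0]]
contact_force: [-0.4, -0.1, -0.7]
grip_width: 85.2
grip_force: 0.0
clock: 18.55
tool_pos: [654.9, 0.3, 170.3]
orientation: [[-0.022, 1.0, 0.003], [1.0, 0.022, -0.0], [-0.0, 0.003, -1.0]]
contact_force: [0.5, -0.1, 0.3]
grip_width: 85.2
grip_force: 0.0
clock: 19.38
tool_pos: [450.5, -3.8, 182.1]
orientation: [[-0.022, 1.0, -0.002], [1.0, 0.022, 0.0], [0.0, -0.002, -1.0]]
contact_force: [-0.1, -1.4, 0.7]
grip_width: 85.7
grip_force: 0.0
scene 1714 [[627.1 -48.6  82. ]
 [656.3  -1.2  92.4]
 [682.5  49.7  96.3]] ((654.1688232421875, 0.7896804809570312), (56.87705993652344, 100.6566390991211), 1.3533351421356201)
top 1445 [[625.2 -46.8  82.3]
 [651.6   2.8  92.1]
 [680.4  51.   95.4]] ((653.4647827148438, 1.4138031005859375), (57.18274688720703, 100.52195739746094), 1.0534312725067139)
19.4833 [453.22308348  -4.00951525 182.5016434 ] [-0.30661322 -0.37538573  0.38959268] 85.51050709291542 0.047939186503864716
```

View pics/scene8.png

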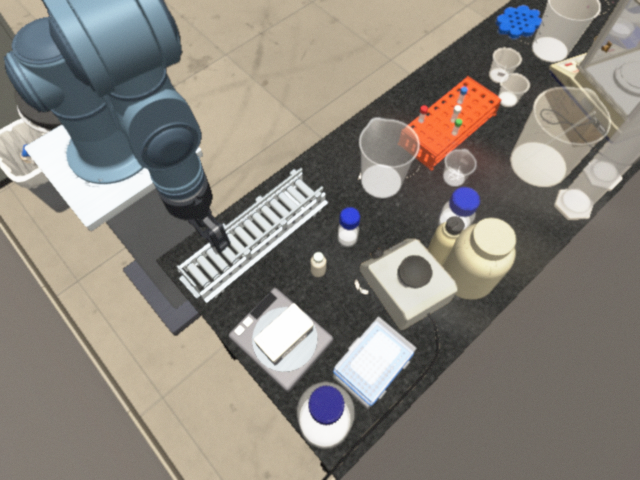

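The box sits upright at pixel (284,333), within about 1 mm of the pan centre. The beaker, vial and bottle haven't moved, and the arm is clear.

```bash
python3 -c "
from rig import env
print(env.sign_off())"
```

```text
the job is handed in; nothing more can be done
None
```

I pushed the box along the track to the end stop, lifted it straight up and set it upright within about 1 mm of the pan's centre; the bystanders were not touched, and I handed the job in at about 19.5 s.

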